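Load the keyed punch into the turret punch press and hold it home

ROBOT

A 6-joint arm with a two-finger parallel gripper is mounted at the origin on the work surface. World frame = base frame: x ahead of the robot, y to its left, z up, the work surface at z = 0. Lengths are in m, angles in rad, forces in N, time in s.
With the tool pointing down it reaches from about 0.25 to 0.775 m from the base axis. Payload 8.9 kg.
Tool frame: the origin (TCP) lies midway between the tips of the shut fingers; the grasp point (between the pads) lies 19 mm behind it (robot.tcp_to_grasp is the distance from the TCP to the grasp point, in m); z points along the fingers, y is the line along which they close (so a half turn about z gives the same grasp; the last joint's range is limited). The gripper opens to 85 mm and grips with 20 to 120 N. Pads are 22 mm wide; open, the fingers measure 114 mm over their backs; the gripper's body (76 mm by 85 mm) begins 54 mm behind the grasp point. The pads swing forward as they close: fully open they stand 13 mm farther back than shut.
Start: joints at [-0.139, 0.291, -0.153, 1.127, 0, 1.431], TCP at [0.525, 0, 0.231] pointing down, gripper open.
Joint ranges: [-2.52, 2.52], [-0.91, 1.74], [-1.3, 1.37], [-1.96, 2.02], [-1.52, 1.47], [-3.14, 3.14]. Speed limits (rad/s): [2.22, 2.22, 2.79, 3.14, 3.14, 3.14].

INTERFACE

Orientations are given as a rotation vector (axis times angle).
In Python, from plant import observe, cams, workorder, robot gives the robot as it stands.
- The arm moves only by the shell command python3 -m inch 'ROWS' [FORCE]. ROWS is JSON, a list of rows, each a list of 5 numbers: the shift along the tool's x, y, z scaled (see below), then the turn about the tool's z scaled (see below), then the finger opening in mm, from 0 to 85.4. In form: [[dx, dy, dz, yaw, claw], ...]. A call has 1 to 5 rows; each row shifts and turns the commanded pose from where the row before left it, along the tool's axes as they then stand; what a row does not reach is not made up. The controller multiplies each number of a shift by 300 mm and each number of a turn by pi rad. A row lasts 1/8 s, in which the tool goes at most 62.5 mm and 10.7 degrees, less where a joint would pass 70% of its speed; a pose out of reach is approached as far as the arm can. A call with a number of a shift or a turn outside -1 to 1 is refused whole. A call with a gripper value outside its range is refused whole. The fingers move at their own pace and stop on an object; FORCE is the grip in N (left out, the last holds). Time passes only in rows, so rows that do not move let the fingers close. It gives the time, the measured TCP pose, the force, the opening and the grip force at its end, in the units of the state.
- observe(): the state, without advancing time (a new reading comes with each control period).
- cams.camera(name): name is "scene" or "side" or "wrist"; returns a dict with "pixels" (400x640x3 uint8, red, green, blue), "depth" (400x640 float32, m along the optical axis (not along the pixel's ray), 0 where there is no reading), "camera_matrix" (3x3 intrinsics, pixels), "rvec" (rotation vector, rad) and "tvec" (3), from world to camera coordinates, as OpenCV has them. Camera axes: x right, y down, z forward; pixel columns grow to the right and rows downward; lengths in m; the calibration is good to about 2 mm. A picture is of the moment at which its call begins.
- workorder.sign_off(): hands the job in; it is judged then, once.
The state is a dict: "clock": time; "joint_pos": joint angles; "qvel": joint speeds; "effort": joint torques, N m; "eef_pos": TCP position; "tcp_rot": TCP orientation; "ft_force": force on the tool from outside, world axes, zero at the start; "torque": the same for the moment, N m; "finger_gap": opening from 0.0 (shut) to 1.0 (fully open); "gripper_force": force on a finger pad.
Only numpy, scipy, OpenCV 4.12 (cv2) and the standard library are available. Lean on these libraries where they do the work, as an engineer would, in place of code of your own. Each camera call takes 0.05 s, during which the arm holds its last target. There are 200 camera calls.

TASK

On the bench punch press, turn the turret by its black knob to the next click, so that the empty hub comes out from under the overarm and rests at the loading place above the steel pointer. Then take the loose keyed punch from its wooden block, push it upright into that hub, turning it until the key slips into the keyway, and keep pushing against the lifter spring until its flange is fully home on the hub. Finish while still gripping it and holding it home (a colleague will now tighten the retaining screw), and leave the jar and the brass weight alone.

Things in the scene. Friction and masses are not known exactly. Their poses are not given: they have to be found in the camera images.
- press: Bench punch press, fixed. Origin: on the turret's vertical axis at bench height; z up; -x is the side with the steel pointer (robot's side). On its -y side the overarm covers the working station (85 mm from the axis) from y = -47 mm outwards, 50 mm wide, z = 163 to 221 mm; the frame's upright is at y = -162 to -222 mm; behind it a hand lever rises to z = 315 mm.
- turret (a joint): Turret angle, growing clockwise seen from above. 0: empty hub under the overarm; 1.571: empty hub at the loading place. Spring detent, a valley every 1.571 rad: it pulls towards the nearest valley with up to 1 N m (10 N at the knob), changes sign halfway, and once let go settles within 0.02 rad in about 1 s.
- index_knob (a point): Middle of the black upright knob of the turret (25 mm diameter, from 126 to 160 mm above the bench, on a 12 mm stem that stands on a lug 91 mm above the bench), fixed to the turret 105 mm from its axis, seen from above 135 degrees clockwise of the empty hub and midway between two loaded stations. Axes as hub_mouth.
- loading_place (a point): Fixed point of the press where the mouth of the empty hub must come: above the steel pointer, 85 mm from the turret's axis on the press's -x side, 112 mm above the bench. Axes as the press.
- hub_mouth (a point): Centre of the top face of the turret's only empty hub: tube 48 mm outside, round bore 27 mm, keyway 9 mm wide reaching 17.5 mm from the bore's axis, both 55 mm deep and open on top, 112 mm above the bench. z up; x points away from the turret's axis, 85 mm off; the keyway is on the +x side. The other 3 stations, 90 degrees apart, hold seated punches, tops at 160 mm.
- punch: Loose steel punch, 98 mm tall, 0.36 to 0.48 kg, upright in the block. Origin: centre of its lower end; z up; x towards its key. Tip 16 x 10 mm to z = 6, taper to the 24 mm shank at z = 10; round-ended key 6 mm wide, to 16.5 mm off the axis, z = 24 to 48; flange 40 mm wide, z = 50 to 56; grip z = 56 to 92, 34 mm along x, 26 mm between flats facing +y and -y; 20 mm button on top.
- punch_seat (a point): Centre of the underside of the punch's flange, 50 mm above the punch's origin; it is at hub_mouth when the punch is home. Axes as the punch. When it is 26 mm above the hub's face the key meets that face, and slips in only if the punch is turned within about 0.15 rad of the keyway (x axes alike).
- lifter: Round brass spring plate, 22 mm diameter, in the empty hub. Origin: centre of its top, 42 mm below the mouth at rest. The punch touches it when its flange is 8 mm above the hub's face; it pushes up with 7 N there and 11 N when the punch is home, more than the punch weighs, so a punch that is let go rises.
- block: Fixed wooden block, 80 x 80 x 36 mm, with one round hole of 38 mm diameter, 28 mm deep, in its middle, where the punch stands with its lower end 8 mm above the bench. Origin: centre of its underside.
- jar: Bystander: closed glass jar with a steel lid, 68 mm diameter, 85 mm tall. Origin: centre of its underside.
- weight: Bystander: brass paper weight, 60 mm diameter, 74 mm tall. Origin: centre of its underside.
Not all that is in view belongs to the job. There is more than one size of the punch; the one meant has the size given above.

How it is judged:
By the outcome, as a careful person would: the job done as asked, in the order asked, and still so for the second after the job is handed in, while the arm keeps its last pose, push and grip.
It also fails if it takes over 64 s, if anything falls off the work surface, if the arm or the gripper's body presses on something with over 40 N, if the wrist force passes 120 N, or if a joint passes its speed limit or range.

## Working session

There is one attempt and no reset: what is moved stays moved. The work goes in short steps, Python scripts to look and compute and a shell command to move; the robot and the scene stay as the last step left them, time stands still between calls to the robot, and variables do not carry over. Pictures are saved under pics/ and viewed, at most 10 in all, crops included, and the job is handed in when it is done.

```bash
ls; mkdir -p pics
python3 - <<'E'
from plant import observe,cams,robot
import cv2,numpy as np
o=observe();print(o)
for n in("scene","side"):
    c=cams.camera(n);np.savez(f"pics/{n}0.npz",**c);cv2.imwrite(f"pics/{n}0.png",c["pixels"][:,:,::-1]);print(n,c["tvec"],c["rvec"])
E
```

```text
pics
{'clock': 0.0, 'joint_pos': array([-1.39300320e-01,  2.91255234e-01, -1.54097234e-01,  1.12668164e+00,
       -1.11754255e-05,  1.43153571e+00]), 'qvel': array([ 0.00043538, -0.00026288,  0.00070466, -0.00083448, -0.00011608,
       -0.00040955]), 'effort': array([-3.46096487e-03, -5.37150800e+01,  3.31364536e+01,  1.60375424e-02,
       -3.39078597e-04,  1.08972756e-05]), 'eef_pos': array([5.24586181e-01, 5.80205979e-05, 2.30756161e-01]), 'tcp_rot': array([-2.22079133e+00, -2.22070318e+00,  1.18429121e-03]), 'ft_force': array([0.12451843, 0.60835207, 0.69939741]), 'torque': array([ 0.05519115, -0.04297904,  0.01740246]), 'gripper_force': 0.0, 'finger_gap': 1.0004454374138274}
scene [-0.43507157 -0.14324322  0.98578989] [ 2.15918936  0.86137981 -0.40349523]
side [-0.46152146  0.22918781  0.89647722] [ 2.1649095  -0.37079853  0.16800116]
```

Create h.py:
```python
import numpy as np,cv2
from scipy.spatial.transform import Rotation as R
def load(n):return dict(np.load(f"pics/{n}.npz"))
def cloud(c):
    K=c["camera_matrix"];d=c["depth"];v,u=np.mgrid[:d.shape[0],:d.shape[1]]
    P=np.stack([(u-K[0,2])/K[0,0]*d,(v-K[1,2])/K[1,1]*d,d],-1)
    W=(P-np.ravel(c["tvec"]))@R.from_rotvec(np.ravel(c["rvec"])).as_matrix()
    W[d<=0]=np.nan
    return W
def proj(c,p):
    return cv2.projectPoints(np.atleast_2d(np.array(p,float)),c["rvec"],c["tvec"],c["camera_matrix"],None)[0].reshape(-1,2)
def ray(c,u,v,z):
    Rm=R.from_rotvec(np.ravel(c["rvec"])).as_matrix();K=c["camera_matrix"]
    d=Rm.T@np.linalg.inv(K)@[u,v,1];o=-Rm.T@np.ravel(c["tvec"])
    return o+d*(z-o[2])/d[2]
```

```text
(no output)
```

View pics/scene0.png

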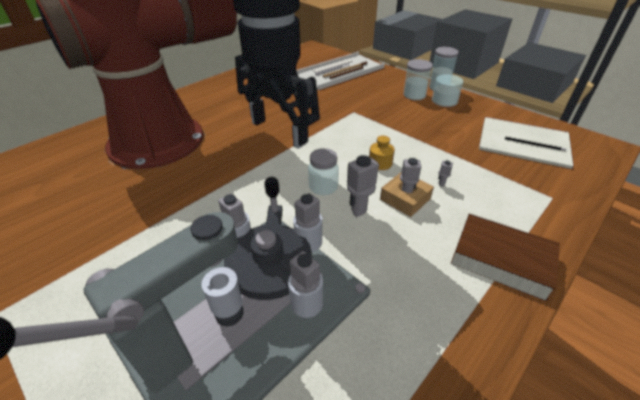

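View pics/side0.png

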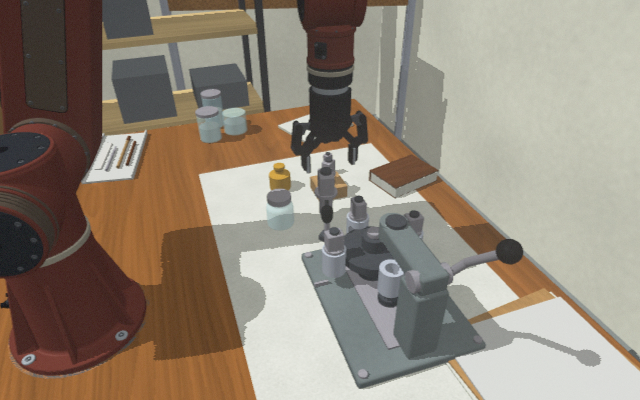

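The scene picture shows the turret centre cap at (264,240), the black knob at (272,186), and the empty hub at (221,290). The jar is at (323,170) and the weight at (382,152).

Punch candidates in the scene picture:
- Big free-standing one at (362,180).
- One in the wooden block at (411,175).
- Tiny one at (445,172).

By the description I choose the one in the block. In the side picture the knob is at (327,213), the hub at (392,275), and the block punch is near (328,165), partly hidden.

Run:
```python
from h import *
np.set_printoptions(precision=4,suppress=True)
s=load("scene0");d=load("side0");S=cloud(s);D=cloud(d)
def q(W,u,v,n):print(n,np.nanmedian(W[v-1:v+2,u-1:u+2].reshape(-1,3),0))
for n,u,v in[("knob",272,184),("cap",264,238),("hubL",206,282),("hubR",236,282),("jar",323,156),("wt",383,140),("blkpunch",412,162),("blockc",395,195),("big",362,160),("small",446,163),("st1",308,200),("st2",305,262),("st3",232,200)]:q(S,u,v,"S "+n)
for n,u,v in[("knob",327,211),("cap",373,233),("wt",279,168),("jar",279,197),("bigpunch",326,170),("blkpunch",328,157),("st",334,233),("st",359,200),("st",415,214),]:q(D,u,v,"D "+n)
# enlarged crops
a=cv2.resize(s["pixels"][130:230,300:470],None,fx=4,fy=4,interpolation=cv2.INTER_CUBIC)
cv2.imwrite("pics/c1.png",a[:,:,::-1])
# merge points height-binned
for nm,W in(("S",S),("D",D)):
    P=W.reshape(-1,3);P=P[~np.isnan(P[:,0])]
    for z0,z1,t in((.150,.170,"tops160"),(.123,.16,"knob"),(.10,.116,"hub112/blockpunch106")):
        m=(P[:,2]>z0)&(P[:,2]<z1)&(P[:,0]>.2)&(P[:,0]<.8)&(abs(P[:,1])<.5)
        Q=P[m]
        im=np.zeros((400,400),np.uint8);im[((Q[:,0]-.1)/.002).astype(int).clip(0,399),((Q[:,1]+.4)/.002).astype(int).clip(0,399)]=255
        n,l,st,c=cv2.connectedComponentsWithStats(im)
        for k in range(1,n):
            if st[k,4]>15:print(nm,t,"x %.3f y %.3f"%(c[k,1]*.002+.1,c[k,0]*.002-.4),"w(y),h(x)",st[k,2]*2,st[k,3]*2)
```

```text
S knob [ 0.5233 -0.022   0.1588]
S cap [ 0.5875 -0.0954  0.137 ]
S hubL [ 0.5724 -0.191   0.1122]
S hubR [ 0.6015 -0.1624  0.1121]
S jar [0.4593 0.1681 0.0852]
S wt [0.5061 0.3208 0.0726]
S blkpunch [0.6225 0.252  0.1057]
S blockc [0.6167 0.2186 0.036 ]
S big [0.5749 0.1494 0.1413]
S small [0.6528 0.3488 0.0665]
S st1 [ 0.5952 -0.0108  0.1604]
S st2 [ 0.6761 -0.0978  0.16  ]
S st3 [ 0.509  -0.0905  0.1608]
D knob [ 0.5101 -0.0256  0.1589]
D cap [ 0.5793 -0.0993  0.138 ]
D wt [0.4966 0.3144 0.0724]
D jar [0.4559 0.1615 0.086 ]
D bigpunch [0.5729 0.151  0.1422]
D blkpunch [0.621  0.2644 0.1062]
D st [ 0.4972 -0.0987  0.1604]
D st [ 0.5857 -0.0149  0.1597]
D st [ 0.6695 -0.099   0.1612]
S tops160 x 0.505 y -0.094 w(y),h(x) 28 36
S tops160 x 0.516 y -0.020 w(y),h(x) 22 24
S tops160 x 0.591 y -0.012 w(y),h(x) 36 28
S tops160 x 0.610 y -0.288 w(y),h(x) 62 18
S tops160 x 0.673 y -0.098 w(y),h(x) 28 36
S knob x 0.507 y -0.095 w(y),h(x) 28 36
S knob x 0.519 y -0.022 w(y),h(x) 26 24
S knob x 0.578 y 0.146 w(y),h(x) 52 46
S knob x 0.589 y -0.097 w(y),h(x) 48 48
S knob x 0.592 y -0.014 w(y),h(x)
[... 772 characters left out ...]
 0.666 y -0.098 w(y),h(x) 28 36
D knob x 0.496 y -0.097 w(y),h(x) 30 38
D knob x 0.508 y -0.024 w(y),h(x) 20 26
D knob x 0.565 y -0.302 w(y),h(x) 62 62
D knob x 0.568 y 0.143 w(y),h(x) 44 42
D knob x 0.575 y -0.097 w(y),h(x) 46 36
D knob x 0.581 y -0.015 w(y),h(x) 38 28
D knob x 0.664 y -0.101 w(y),h(x) 28 36
D hub112/blockpunch106 x 0.491 y -0.106 w(y),h(x) 32 42
D hub112/blockpunch106 x 0.564 y -0.302 w(y),h(x) 56 60
D hub112/blockpunch106 x 0.565 y 0.131 w(y),h(x) 16 36
D hub112/blockpunch106 x 0.577 y -0.179 w(y),h(x) 52 42
D hub112/blockpunch106 x 0.575 y -0.110 w(y),h(x) 30 40
D hub112/blockpunch106 x 0.577 y -0.022 w(y),h(x) 36 46
D hub112/blockpunch106 x 0.609 y 0.250 w(y),h(x) 14 18
```

View pics/c1.png

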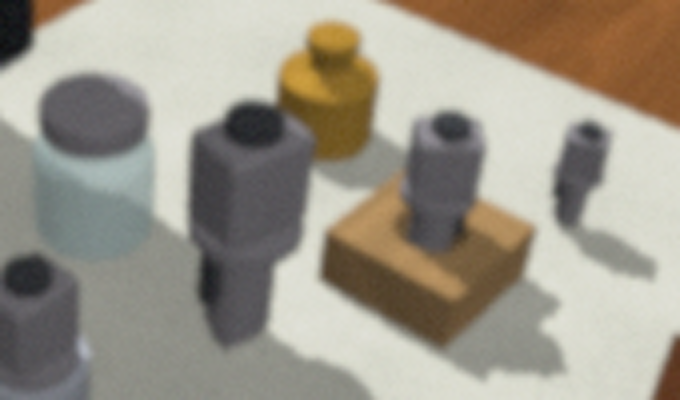

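The crop shows the block punch with its black button at (450,125), between the larger free-standing decoy at (255,125) and the tiny one at (592,130). Its top at z = 0.106 equals 8 + 98 mm, so it is the right one. The two cameras differ by about 8 mm in x, so I'll check with the wrist camera and tighter fits.

Run:
```python
from h import *
from plant import cams
np.set_printoptions(precision=4,suppress=True)
c=cams.camera("wrist");np.savez("pics/wrist0.npz",**c);cv2.imwrite("pics/wrist0.png",c["pixels"][:,:,::-1])
print("wrist cam pos",-R.from_rotvec(np.ravel(c["rvec"])).as_matrix().T@np.ravel(c["tvec"]))
tg={"st180":(.50,-.096,.160),"st90":(.587,-.013,.160),"st0":(.670,-.098,.160),"knob":(.513,-.021,.160),"hub":(.582,-.18,.112),"punch":(.618,.254,.106),"big":(.573,.145,.142),"jar":(.458,.165,.085),"cap":(.584,-.097,.138)}
for nm in("scene0","side0","wrist0"):
    P=cloud(load(nm)).reshape(-1,3);P=P[~np.isnan(P[:,0])]
    for k,t in tg.items():
        Q=P[(np.hypot(P[:,0]-t[0],P[:,1]-t[1])<.032)&(abs(P[:,2]-t[2])<.0025)]
        if len(Q)>8:
            (x,y),r=cv2.minEnclosingCircle((Q[:,:2]*1000).astype(np.float32));lo,hi=np.percentile(Q[:,:2],[2,98],axis=0)
            print(nm,k,len(Q),"circ %.1f %.1f r %.1f"%(x,y,r),"box",(lo+hi)*500,"size",(hi-lo)*1000,"z %.1f"%(1000*np.median(Q[:,2])))
```

```text
wrist cam pos [0.5255 0.0805 0.3722]
scene0 st180 96 circ 502.6 -91.5 r 10.3 box [503.0495 -91.443 ] size [17.6978 17.1681] z 160.1
scene0 st90 95 circ 589.6 -8.1 r 10.1 box [590.2771  -8.3075] size [16.7381 17.7951] z 160.2
scene0 st0 157 circ 672.6 -95.4 r 10.2 box [672.6209 -95.7012] size [17.8463 17.6258] z 160.1
scene0 knob 91 circ 516.0 -17.1 r 11.0 box [516.3878 -18.0122] size [18.7503 17.4796] z 160.0
scene0 hub 589 circ 585.2 -177.9 r 24.7 box [ 585.6291 -178.2167] size [45.1189 44.1709] z 112.2
scene0 punch 53 circ 621.6 256.6 r 10.5 box [620.938  256.3423] size [16.9181 18.604 ] z 105.7
scene0 big 114 circ 574.0 152.8 r 15.2 box [575.0614 152.2538] size [25.5047 25.6987] z 141.1
scene0 jar 362 circ 459.8 167.4 r 29.4 box [460.3736 167.0248] size [53.5986 53.0083] z 85.0
scene0 cap 222 circ 588.4 -93.5 r 14.8 box [587.7407 -93.9692] size [25.2873 25.1529] z 137.1
side0 st180 64 circ 498.6 -89.8 r 10.9 box [498.7597 -90.8082] size [17.0887 18.343 ] z 160.5
side0 st90 47 circ 586.8 -11.0 r 12.3 box [586.0814  -9.4357] size [18.021  20.1724] z 160.6
side0 st0 57 circ 670.7 -95
[... 673 characters left out ...]
2 -88.5947] size [17.3832 17.9752] z 158.7
wrist0 st90 480 circ 588.0 -6.0 r 9.9 box [587.74    -5.9968] size [17.2432 17.4727] z 158.7
wrist0 st0 184 circ 672.2 -91.2 r 9.6 box [672.8238 -89.982 ] size [14.4784 13.241 ] z 158.5
wrist0 knob 442 circ 513.2 -14.6 r 10.1 box [513.8012 -14.7954] size [16.9815 16.9094] z 158.8
wrist0 hub 645 circ 584.6 -176.0 r 24.9 box [ 583.9852 -172.8142] size [44.4083 39.3198] z 110.7
wrist0 big 41 circ 572.8 142.4 r 6.3 box [573.0292 141.9992] size [11.6637  1.8648] z 140.0
wrist0 jar 1096 circ 457.6 158.1 r 26.7 box [457.7506 150.0297] size [45.9209 15.9362] z 84.0
wrist0 cap 351 circ 585.4 -90.4 r 14.0 box [585.6146 -90.5171] size [23.2345 23.5983] z 136.0
```

View pics/wrist0.png

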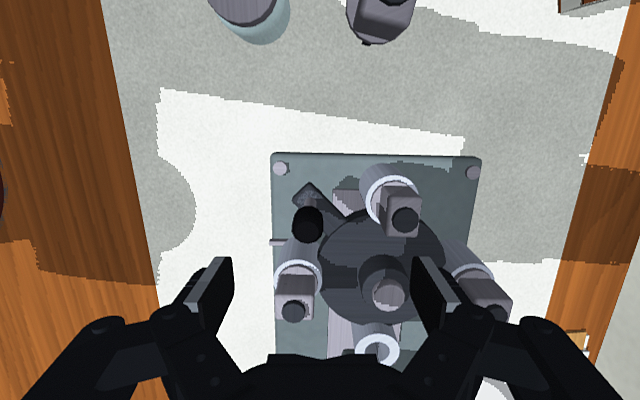

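The wrist picture shows the knob at (307,224), station tops at (293,310), (405,218) and (498,310), and the empty hub at (377,348). Averaging the three cameras puts the axis at about (0.586,-0.092), the press yaw at about -0.022 and the knob at (0.5135,-0.0165). That agrees with the 105 mm radius. Next I go above the knob with the fingers closing tangentially.

```bash
python3 -m inch '[[-0.055,-0.037,0,0,60],[0,0,0,-0.059,60],[0,0,0,-0.059,60],[0,0,0,-0.059,60],[0,0,0,-0.059,60]]' 60
python3 - <<'E'
from h import *
from plant import cams,observe
np.set_printoptions(precision=4,suppress=True)
o=observe();T=R.from_rotvec(o["tcp_rot"]).as_matrix();print(o["eef_pos"],T,o["joint_pos"])
c=cams.camera("wrist");np.savez("pics/wrist1.npz",**c);cv2.imwrite("pics/wrist1.png",c["pixels"][:,:,::-1])
P=cloud(c).reshape(-1,3);P=P[~np.isnan(P[:,0])]
for k,t in {"knob":(.513,-.017,.159),"cap":(.586,-.092,.136),"st90":(.588,-.008,.159),"st180":(.501,-.09,.159)}.items():
    Q=P[(np.hypot(P[:,0]-t[0],P[:,1]-t[1])<.02)&(abs(P[:,2]-t[2])<.0025)]
    if len(Q)>8:
        (x,y),r=cv2.minEnclosingCircle((Q[:,:2]*1000).astype(np.float32));print(k,x,y,r,np.median(Q[:,2]))
E
```

```text
clock: 0.78
eef_pos: [0.5132, -0.0174, 0.2312]
tcp_rot: [-1.258, -2.879, 0.001]
ft_force: [0.6, 0.1, -1.3]
finger_gap: 0.697
gripper_force: 0.0
[ 0.5132 -0.0174  0.2312] [[-0.6795  0.7337 -0.0005]
 [ 0.7337  0.6795 -0.0002]
 [ 0.0002 -0.0005 -1.    ]] [-0.1761  0.2693 -0.1831  1.1189 -0.0003  0.6477]
knob 513.6048583984375 -15.057554244995117 10.461421012878418 0.15859473564335147
cap 586.216064453125 -90.57197570800781 14.897622108459473 0.13551044494523087
st90 586.900390625 1.147585391998291 5.9147562980651855 0.15846571023324257
st180 491.86749267578125 -87.13042449951172 2.5116689205169678 0.15845512875310214
```

```bash
python3 -m inch '[[0.004,0.005,0.1,-0.005,60],[0,0,0.15,0,50],[0,0,0.1,0,40],[0,0,0,0,27],[0,0,0,0,27]]' 60; python3 -m inch '[[0,0,0,0,27],[0,0,0,0,27]]'
```

```text
clock: 1.45
eef_pos: [0.5145, -0.0151, 0.1274]
tcp_rot: [1.245, 2.883, -0.0]
ft_force: [-0.5, 0.0, -0.0]
finger_gap: 0.315
gripper_force: 0.5
clock: 1.7
eef_pos: [0.5149, -0.0148, 0.1273]
tcp_rot: [1.243, 2.883, 0.0]
ft_force: [-0.4, -0.3, 1.2]
finger_gap: 0.315
gripper_force: 0.2
```

```bash
python3 -m inch '[[-0.0019,0.0366,0,0.0333,27],[-0.0019,0.0366,0,0.0333,27],[-0.0019,0.0366,0,0.0333,27],[-0.0019,0.0366,0,0.0333,27],[-0.0019,0.0366,0,0.0333,27]]'
```

```text
clock: 2.33
eef_pos: [0.5608, 0.0099, 0.1268]
tcp_rot: [-1.952, -2.461, 0.007]
ft_force: [-8.3, -8.0, 4.6]
finger_gap: 0.316
gripper_force: 4.9
```

```bash
python3 -m inch '[[-0.0019,0.0366,0,0.0333,27],[-0.0019,0.0366,0,0.0333,27],[-0.0019,0.0366,0,0.0333,27],[-0.0019,0.0366,0,0.0333,27],[-0.0019,0.0366,0,0.0333,27]]'
```

```text
clock: 2.95
eef_pos: [0.6183, 0.0092, 0.127]
tcp_rot: [2.519, 1.872, 0.003]
ft_force: [3.8, -3.8, -3.6]
finger_gap: 0.315
gripper_force: 3.0
```

```bash
python3 -m inch '[[-0.0019,0.0366,0,0.0333,27],[-0.0019,0.0366,0,0.0333,27],[-0.0019,0.0366,0,0.0333,27],[-0.0019,0.0366,0,0.0333,27],[-0.0019,0.0366,0,0.0333,27]]'; python3 -m inch '[[0,0,0,0,27],[0,0,0,0,27],[0,0,0,0,45],[0,0,0,0,60],[0,0,0,0,60]]'
```

```text
clock: 3.58
eef_pos: [0.6635, -0.0189, 0.1268]
tcp_rot: [2.92, 1.158, 0.001]
ft_force: [-0.3, 0.5, 0.6]
finger_gap: 0.315
gripper_force: 0.0
clock: 4.2
eef_pos: [0.6626, -0.0185, 0.1264]
tcp_rot: [2.918, 1.164, 0.0]
ft_force: [-0.5, 0.5, 0.4]
finger_gap: 0.704
gripper_force: 0.0
```

```bash
python3 -m inch '[[0,0,-0.12,0,85],[0,0,-0.15,0,85],[0,0,-0.1,0,85],[0,0,0,0,85],[0,0,0,0,85]]'
python3 - <<'E'
from h import *
from plant import cams,observe
np.set_printoptions(precision=4,suppress=True)
print(observe()["joint_pos"])
tg={"hub":(.501,-.09,.112),"knob":(.661,-.02,.160),"st0":(.670,-.098,.160),"st90":(.587,-.01,.160),"cap":(.586,-.092,.137),"punch":(.618,.257,.106)}
for nm in("scene","side","wrist"):
    c=cams.camera(nm);np.savez(f"pics/{nm}2.npz",**c)
    P=cloud(c).reshape(-1,3);P=P[~np.isnan(P[:,0])]
    for k,t in tg.items():
        Q=P[(np.hypot(P[:,0]-t[0],P[:,1]-t[1])<.032)&(abs(P[:,2]-t[2])<.0025)]
        if len(Q)>8:
            (x,y),r=cv2.minEnclosingCircle((Q[:,:2]*1000).astype(np.float32));print(nm,k,len(Q),"circ %.1f %.1f r %.1f z %.1f"%(x,y,r,1000*np.median(Q[:,2])))
    # punch grip top face (z=100): rectangle orientation
    for z0 in(.100,):
        Q=P[(np.hypot(P[:,0]-.619,P[:,1]-.257)<.025)&(abs(P[:,2]-z0)<.002)]
        if len(Q)>8:print(nm,"grip rect",cv2.minAreaRect((Q[:,:2]*1000).astype(np.float32)),len(Q))
    Q=P[(np.hypot(P[:,0]-.619,P[:,1]-.257)<.03)&(P[:,2]>.038)&(P[:,2]<.056)]
    if len(Q):print(nm,"key zone r", np.percentile(np.hypot(Q[:,0]-.619,Q[:,1]-.257),[50,100]),len(Q))
s=load("scene2");d=load("side2")
def crop(c,p,h,f):
    u,v=proj(c,p)[0].astype(int);print("crop origin",u-h,v-h);return cv2.resize(c["pixels"][max(v-h,0):v+h,u-h:u+h],(400,400),interpolation=cv2.INTER_CUBIC)
a=np.hstack([crop(s,(.619,.257,.07),32,0),crop(d,(.619,.257,.07),32,0)])
cv2.imwrite("pics/c2.png",a[:,:,::-1])
E
```

```text
clock: 4.82
eef_pos: [0.6623, -0.0185, 0.2364]
tcp_rot: [-2.918, -1.163, 0.001]
ft_force: [-1.2, 0.4, -0.7]
finger_gap: 0.99
gripper_force: 0.0
[-0.1382  0.563   0.2827  1.2915  0.      2.2445]
scene hub 219 circ 502.2 -90.8 r 24.9 z 112.2
scene knob 125 circ 663.5 -21.3 r 10.4 z 160.0
scene st0 156 circ 672.5 -95.4 r 9.8 z 160.2
scene st90 98 circ 589.0 -8.4 r 10.3 z 160.2
scene cap 233 circ 587.8 -93.1 r 14.4 z 137.1
scene punch 54 circ 619.4 256.9 r 10.6 z 106.0
scene grip rect ((621.1004028320312, 256.4248352050781), (33.41925811767578, 23.83547592163086), 40.51295852661133) 82
scene key zone r [0.012  0.0278] 64
side hub 238 circ 499.1 -89.9 r 25.5 z 112.6
side knob 56 circ 659.1 -21.9 r 11.4 z 160.4
side st0 57 circ 669.0 -95.1 r 10.7 z 160.4
side st90 44 circ 586.3 -8.9 r 10.1 z 160.7
side cap 92 circ 584.2 -93.9 r 16.2 z 137.8
side punch 30 circ 617.7 256.1 r 11.6 z 106.4
side grip rect ((618.2782592773438, 253.8274688720703), (35.81794738769531, 22.037914276123047), 18.693782806396484) 34
side key zone r [0.0252 0.0285] 11
wrist hub 862 circ 501.0 -88.9 r 24.6 z 111.1
wrist knob 467 circ 661.7 -18.1 r 10.0 z 158.8
wrist st0 413 circ 670.8 -92.4 r 10.2 z 158.8
wrist st90 420 circ 587.9 -6.3 r 10.2 z 158.9
wrist cap 591 circ 585.5 -90.5 r 14.6 z 135.8
wrist punch 82 circ 614.4 254.2 r 7.0 z 104.9
wrist grip rect ((611.30859375, 251.67071533203125), (12.552093505859375, 26.652801513671875), 41.643821716308594) 370
wrist key zone r [0.0095 0.0166] 122
crop origin 377 142
crop origin 296 138
```

View pics/c2.png

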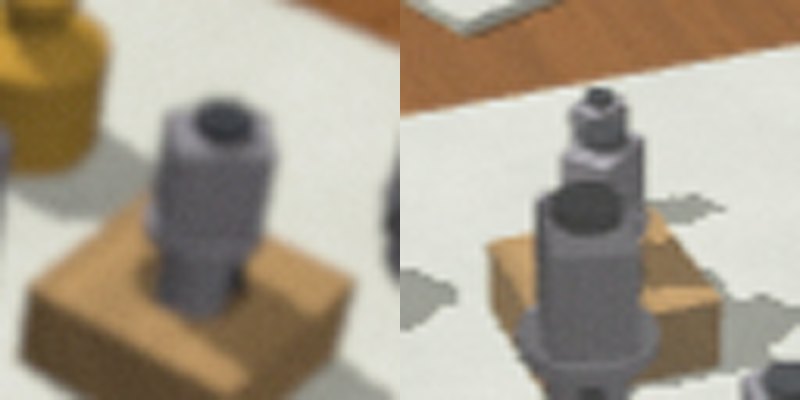

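The crop shows the block punch with its flats along about 40° (or 220°). A possible key or shadow is at (238,278), partly hidden. The hub is now at the loading place, about (0.501,-0.090). I need to see which side the key is on, so I check the wrist image I already have.

Run:
```python
from h import *
np.set_printoptions(precision=3,suppress=True)
w=load("wrist2");print(proj(w,[(.619,.257,.106),(.619,.257,.05)]),-R.from_rotvec(np.ravel(w["rvec"])).as_matrix().T@np.ravel(w["tvec"]))
W=cloud(w);P=W.reshape(-1,3);P=P[~np.isnan(P[:,0])]
for z0,z1 in((.038,.046),(.046,.055),(.057,.064),(.066,.099)):
    Q=P[(np.hypot(P[:,0]-.619,P[:,1]-.257)<.03)&(P[:,2]>z0)&(P[:,2]<z1)]
    a=np.degrees(np.arctan2(Q[:,1]-.255,Q[:,0]-.618));r=np.hypot(Q[:,1]-.255,Q[:,0]-.618)*1000
    for b in range(-180,180,15):
        m=(a>=b)&(a<b+15)
        if m.any():print(z0,b,m.sum(),r[m].mean().round(1),r[m].max().round(1))
u,v=proj(w,(.619,.257,.07))[0].astype(int);print(u,v)
a=w["pixels"][max(v-60,0):max(v-60,0)+120,max(u-80,0):u+80]
cv2.imwrite("pics/c3.png",cv2.resize(a,None,fx=4,fy=4,interpolation=cv2.INTER_CUBIC)[:,:,::-1])
```

```text
[[22.518 -8.014]
 [78.093 11.757]] [0.721 0.037 0.377]
0.038 -150 1 7.9 7.9
0.038 -135 7 7.4 7.9
0.038 -120 5 7.3 7.5
0.038 -105 8 7.0 7.8
0.038 -90 11 7.1 7.9
0.038 -75 13 7.3 8.6
0.038 -60 15 8.1 8.9
0.038 -45 18 8.9 10.6
0.038 -30 13 9.9 10.8
0.038 -15 14 10.7 12.0
0.038 0 9 11.7 12.5
0.038 15 2 13.4 13.9
0.046 -105 1 8.1 8.1
0.046 -60 1 8.8 8.8
0.046 -45 2 9.0 9.5
0.046 -30 1 9.2 9.2
0.057 -180 14 16.8 17.9
0.057 -165 13 15.6 17.2
0.057 -150 23 15.1 16.7
0.057 -135 22 15.0 15.8
0.057 -120 18 15.0 16.3
0.057 -105 30 14.5 15.9
0.057 -90 43 13.9 16.1
0.057 -75 45 13.6 16.4
0.057 -60 49 14.0 17.2
0.057 -45 52 14.5 17.8
0.057 -30 56 15.2 19.1
0.057 -15 14 12.8 17.8
0.057 165 1 19.0 19.0
0.066 -180 72 14.7 17.6
0.066 -165 57 13.3 15.0
0.066 -150 54 12.1 13.9
0.066 -135 56 12.2 14.4
0.066 -120 97 13.9 16.0
0.066 -105 210 13.7 16.3
0.066 -90 163 11.5 14.1
0.066 -75 125 10.1 12.2
0.066 -60 101 9.8 11.3
0.066 -45 75 10.0 11.5
0.066 -30 47 11.0 12.9
0.066 -15 2 12.3 12.5
0.066 135 5 15.2 16.3
0.066 150 26 14.6 19.1
0.066 165 50 15.9 19.2
60 5
```

View pics/c3.png

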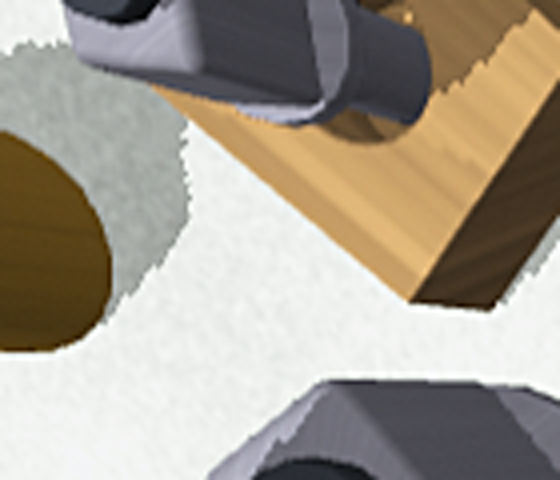

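The crop shows the shank at (400,80) smooth on the side facing the camera. The depth data fit a round shank over -150° to +15°, so the key is not at -139°. It is therefore at about +41°, which matches the dark protrusion in the scene crop. Next I move above the punch.

```bash
python3 -m inch '[[0.106,-0.154,0,0,85],[0.106,-0.154,0,0,85],[0.106,-0.154,0,0,85],[0.106,-0.154,0,0,85],[0.106,-0.154,0,0,85]]'; python3 -m inch '[[0,0,0,0,70],[0,0,0,0,60]]'
cat > meas.py <<'E'
from h import *
from plant import cams,observe
np.set_printoptions(precision=4,suppress=True)
o=observe();T=R.from_rotvec(o["tcp_rot"]).as_matrix();p=o["eef_pos"]
print(p,"tool x ang %.1f y ang %.1f"%tuple(np.degrees(np.arctan2(T[1,:2],T[0,:2]))),o["joint_pos"])
c=cams.camera("wrist");np.savez("pics/wrist3.npz",**c);cv2.imwrite("pics/wrist3.png",c["pixels"][:,:,::-1])
P=cloud(c).reshape(-1,3);P=P[~np.isnan(P[:,0])]
C=np.array([.6185,.259])
for z in(.1053,.0993,.0633,.0353):
    Q=P[(np.hypot(P[:,0]-C[0],P[:,1]-C[1])<.026)&(abs(P[:,2]-z)<.0025)]
    if len(Q)>8:
        (x,y),r=cv2.minEnclosingCircle((Q[:,:2]*1000).astype(np.float32));print(z,"circ %.1f %.1f r %.1f"%(x,y,r),"z",np.median(Q[:,2]),cv2.minAreaRect((Q[:,:2]*1000).astype(np.float32)),len(Q))
        if z==.1053:
            d=np.array([x/1000,y/1000])-p[:2];print("shift mm tool x,y",T[:2,:2].T@d*1000)
E
python3 meas.py
```

```text
clock: 5.6
eef_pos: [0.6184, 0.2601, 0.2365]
tcp_rot: [-2.918, -1.163, 0.002]
ft_force: [1.0, -0.9, -1.1]
finger_gap: 0.993
gripper_force: 0.0
clock: 5.85
eef_pos: [0.6189, 0.2583, 0.2365]
tcp_rot: [2.918, 1.164, -0.002]
ft_force: [-0.1, -0.4, -0.5]
finger_gap: 0.703
gripper_force: 0.0
[0.6189 0.2583 0.2365] tool x ang 43.5 y ang -46.5 [ 0.2866  0.5806  0.313   1.3045 -0.0004  2.6689]
0.1053 circ 618.7 259.9 r 10.0 z 0.10483212060372084 ((618.8046264648438, 260.0091857910156), (18.910316467285156, 18.614364624023438), 43.835845947265625) 339
shift mm tool x,y [ 1.0094 -1.2773]
0.0993 circ 618.6 259.8 r 19.4 z 0.09857277164563744 ((619.024658203125, 259.8415832519531), (33.80722427368164, 25.43260383605957), 40.622100830078125) 537
0.0633 circ 618.7 259.6 r 19.8 z 0.06275747002905224 ((621.682861328125, 262.19256591796875), (31.481952667236328, 39.201473236083984), 43.2796745300293) 235
0.0353 circ 618.5 259.0 r 26.0 z 0.034886718294553525 ((621.1720581054688, 261.0206604003906), (44.47010803222656, 51.69465637207031), 37.441246032714844) 449
```

```bash
python3 -m inch '[[0.0033,-0.0043,0,0.016,60],[0,0,0.18,0,60],[0,0,0.18,0,60],[0,0,0.14,0,60],[0,0,0.058,0,60]]' 100; python3 -m inch '[[0,0,0,0,60],[0,0,0,0,30],[0,0,0,0,15],[0,0,0,0,15],[0,0,0,0,15]]' 100
```

```text
clock: 6.52
eef_pos: [0.6178, 0.2581, 0.0673]
tcp_rot: [-2.948, -1.087, 0.006]
ft_force: [0.2, -1.0, -0.5]
finger_gap: 0.701
gripper_force: 0.0
clock: 7.15
eef_pos: [0.6205, 0.2604, 0.0721]
tcp_rot: [2.946, 1.09, 0.006]
ft_force: [-0.6, -1.5, 6.0]
finger_gap: 0.287
gripper_force: 98.5
```

```bash
python3 -m inch '[[0,0,-0.05,0,15],[0,0,-0.14,0,15],[0,0,-0.18,0,15],[0,0,-0.18,0,15],[0,0,-0.08,0,15]]' 100;  python3 -m inch '[[0,0,0,0,15],[0,0,0,0,15],[0,0,0,0,15]]'
python3 - <<'E'
from plant import observe
from h import *
o=observe();T=R.from_rotvec(o["tcp_rot"]).as_matrix();p=o["eef_pos"]
print(p,o["ft_force"],np.degrees(np.arctan2(T[1,:2],T[0,:2])))
# hub target at world
d=np.array([.5010,-.0887])-p[:2];print("shift mm in tool",T[:2,:2].T@d*1000)
E
```

```text
clock: 7.78
eef_pos: [0.6198, 0.2604, 0.2636]
tcp_rot: [2.946, 1.09, 0.008]
ft_force: [0.8, -0.2, -4.3]
finger_gap: 0.287
gripper_force: 99.0
clock: 8.15
eef_pos: [0.6182, 0.2598, 0.2571]
tcp_rot: [-2.946, -1.09, 0.005]
ft_force: [1.4, 0.2, -4.4]
finger_gap: 0.288
gripper_force: 99.0
[0.6181773  0.25980356 0.25711439] [ 1.3683427   0.17879901 -4.44850793] [ 40.59025708 -49.4099436 ]
shift mm in tool [-315.73325794  188.40742982]
```

```bash
python3 -m inch '[[-0.1316,0.0785,0,0,15],[-0.1316,0.0785,0,0,15],[-0.1316,0.0785,0,0,15],[-0.1316,0.0785,0,0,15],[-0.1316,0.0785,0,0,15]]' 100;python3 -m inch '[[-0.1316,0.0785,0,0,15],[-0.1316,0.0785,0,0,15],[-0.1316,0.0785,0,0,15],[0,0,0,-0.0549,15],[0,0,0,-0.0549,15]]';python3 -m inch '[[0,0,0,-0.0549,15],[0,0,0,-0.0549,15],[0,0,0,-0.0549,15],[0,0,0,-0.0549,15],[0,0,0,-0.0549,15]]';python3 -m inch '[[0,0,0,-0.0549,15],[0,0,0,-0.0549,15],[0,0,0,-0.0549,15],[0,0,0,-0.0549,15],[0,0,0,-0.0549,15]]';python3 -m inch '[[0,0,0,-0.0549,15],[0,0,0,-0.0549,15],[0,0,0,0,15],[0,0,0,0,15],[0,0,0,0,15]]'
```

```text
clock: 8.78
eef_pos: [0.5445, 0.0409, 0.258]
tcp_rot: [-2.946, -1.09, 0.002]
ft_force: [0.2, 0.6, -3.6]
finger_gap: 0.286
gripper_force: 98.9
clock: 9.4
eef_pos: [0.501, -0.0891, 0.2581]
tcp_rot: [-2.712, -1.584, 0.002]
ft_force: [-0.4, 0.4, -5.1]
finger_gap: 0.284
gripper_force: 99.1
clock: 10.02
eef_pos: [0.5012, -0.0884, 0.258]
tcp_rot: [-1.799, -2.573, 0.001]
ft_force: [0.4, 0.6, -4.5]
finger_gap: 0.287
gripper_force: 99.1
clock: 10.65
eef_pos: [0.5011, -0.0883, 0.2579]
tcp_rot: [-0.559, -3.09, -0.0]
ft_force: [-0.2, 0.0, -4.1]
finger_gap: 0.285
gripper_force: 99.1
clock: 11.28
eef_pos: [0.5016, -0.0885, 0.2587]
tcp_rot: [-0.033, -3.141, -0.0]
ft_force: [1.2, -0.5, -5.0]
finger_gap: 0.285
gripper_force: 99.1
```

Run:
```python
from h import *
from plant import cams,observe
np.set_printoptions(precision=4,suppress=True)
o=observe();T=R.from_rotvec(o["tcp_rot"]).as_matrix();p=o["eef_pos"];print(p,np.degrees(np.arctan2(T[1,:2],T[0,:2])))
for nm in("wrist","scene","side"):
    c=cams.camera(nm);np.savez(f"pics/{nm}4.npz",**c)
    if nm=="wrist":cv2.imwrite("pics/wrist4.png",c["pixels"][:,:,::-1])
    P=cloud(c).reshape(-1,3);P=P[~np.isnan(P[:,0])]
    for k,t in {"hub":(.501,-.0889,.1115),"cap":(.586,-.0905,.1365)}.items():
        Q=P[(np.hypot(P[:,0]-t[0],P[:,1]-t[1])<.03)&(abs(P[:,2]-t[2])<.0025)]
        if len(Q)>8:
            (x,y),r=cv2.minEnclosingCircle((Q[:,:2]*1000).astype(np.float32));print(nm,k,x,y,r,len(Q))
    # punch parts
    for z0,z1,n in((.196,.204,"tipcone"),(.205,.215,"shank low"),(.220,.238,"key zone"),(.243,.252,"flange")):
        Q=P[(np.hypot(P[:,0]-p[0],P[:,1]-p[1])<.03)&(P[:,2]>z0)&(P[:,2]<z1)]
        if len(Q)>10:
            f=lambda q:np.hypot(Q[:,0]-q[0],Q[:,1]-q[1])
            from scipy.optimize import least_squares
            rr={"shank low":.012,"flange":.020}.get(n)
            print(nm,n,len(Q),"x %.4f %.4f y %.4f %.4f"%(*np.percentile(Q[:,0],[1,99]),*np.percentile(Q[:,1],[1,99])), least_squares(lambda q:f(q)-rr,p[:2],loss="soft_l1",f_scale=.001).x if rr else "")
```

```text
[ 0.5016 -0.0885  0.2587] [178.8117  88.8117]
wrist hub 501.4630126953125 -89.27790832519531 24.14255714416504 1229
wrist shank low 107 x 0.4938 0.5020 y -0.0977 -0.0767 [ 0.5053 -0.0873]
wrist key zone 115 x 0.4880 0.4950 y -0.0931 -0.0812 
wrist flange 557 x 0.4849 0.4975 y -0.1048 -0.0695 [ 0.506  -0.0873]
scene hub 503.6321716308594 -90.08734130859375 24.60956573486328 221
scene cap 588.2874145507812 -93.6986312866211 14.587759971618652 244
scene tipcone 22 x 0.5063 0.5159 y -0.0974 -0.0853 
scene shank low 91 x 0.5020 0.5180 y -0.1010 -0.0790 [ 0.5054 -0.0889]
scene key zone 177 x 0.5009 0.5180 y -0.1013 -0.0806 
scene flange 180 x 0.4959 0.5262 y -0.1094 -0.0733 [ 0.505  -0.0879]
side hub 498.4985046386719 -89.50619506835938 25.750099182128906 234
side cap 581.4949951171875 -92.04383850097656 15.328536987304688 85
side tipcone 18 x 0.4941 0.5082 y -0.0981 -0.0888 
side shank low 54 x 0.4914 0.5116 y -0.1004 -0.0838 [ 0.5033 -0.0874]
side key zone 117 x 0.4860 0.5110 y -0.1009 -0.0872 
side flange 87 x 0.4835 0.5186 y -0.1086 -0.0835 [ 0.5037 -0.0867]
```

View pics/wrist4.png

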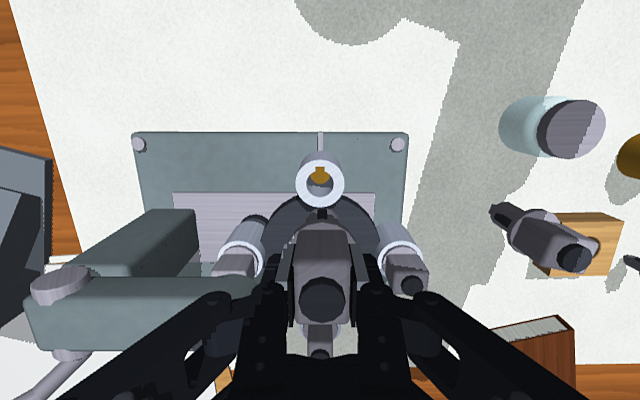

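The picture shows the hub ring at (320,184) with its keyway at the top (320,170). The gripped punch's key is at (321,214), pointing the same way. The punch is off by about 3 mm in x and 1 mm in y. I correct that, lower to just above the hub and measure again.

```bash
python3 -m inch '[[0.0117,-0.0043,0.08,0,15],[0,0,0.12,0,15],[0,0,0.03,0,15],[0,0,0,0,15],[0,0,0,0,15]]' 100
cat > m5.py <<'E'
from h import *
from plant import cams,observe
from scipy.optimize import least_squares
np.set_printoptions(precision=4,suppress=True)
o=observe();T=R.from_rotvec(o["tcp_rot"]).as_matrix();p=o["eef_pos"];print(p,o["ft_force"],np.degrees(np.arctan2(T[1,:2],T[0,:2])))
b=p[2]-.064
for nm,dz in(("wrist",-.001),("scene",0),("side",.0005)):
    c=cams.camera(nm);np.savez(f"pics/{nm}5.npz",**c)
    P=cloud(c).reshape(-1,3);P=P[~np.isnan(P[:,0])]
    def fit(z0,z1,r,q0):
        Q=P[(np.hypot(P[:,0]-q0[0],P[:,1]-q0[1])<r+.006)&(P[:,2]>z0+dz)&(P[:,2]<z1+dz)]
        return least_squares(lambda q:np.hypot(Q[:,0]-q[0],Q[:,1]-q[1])-r,q0,loss="soft_l1",f_scale=.0007).x if len(Q)>10 else None, len(Q)
    print(nm,"shank",fit(b+.012,b+.022,.012,p[:2]),"flange",fit(b+.051,b+.055,.020,p[:2]),"hubwall",fit(.085,.109,.024,(.501,-.089)))
    m=(np.hypot(P[:,0]-.501,P[:,1]+.089)<.03)&(abs(P[:,2]-.112-dz)<.002);Q=P[m]
    print("  hubtop circ",cv2.minEnclosingCircle((Q[:,:2]*1000).astype(np.float32)),len(Q))
E
python3 m5.py
```

```text
clock: 12.05
eef_pos: [0.4991, -0.09, 0.1912]
tcp_rot: [0.029, 3.14, -0.001]
ft_force: [-0.6, 0.3, -4.2]
finger_gap: 0.285
gripper_force: 98.8
[ 0.4991 -0.09    0.1912] [-0.5607  0.2558 -4.235 ] [178.9319  88.9318]
wrist shank (array([ 0.5029, -0.0888]), 105) flange (array([ 0.5029, -0.0887]), 246) hubwall (array([ 0.5014, -0.0893]), 459)
  hubtop circ ((500.96954345703125, -89.41946411132812), 24.145282745361328) 1393
scene shank (array([ 0.5028, -0.0903]), 70) flange (array([ 0.5026, -0.0904]), 60) hubwall (array([ 0.5054, -0.1012]), 217)
  hubtop circ ((503.24322509765625, -91.01490783691406), 24.399169921875) 158
side shank (array([ 0.5008, -0.0888]), 46) flange (array([ 0.5007, -0.0886]), 42) hubwall (array([ 0.5001, -0.0911]), 325)
  hubtop circ ((499.16864013671875, -91.12313079833984), 24.882532119750977) 199
```

```bash
python3 -m inch '[[0.003,-0.003,0.04,0,15],[0,0,0.02,0,15],[0,0,0.02,0,15],[0,0,0.016,0,15],[0,0,0,0,15]]' 100
```

```text
clock: 12.82
eef_pos: [0.4971, -0.0906, 0.1607]
tcp_rot: [-0.029, -3.141, -0.0]
ft_force: [0.2, -0.5, -4.3]
finger_gap: 0.283
gripper_force: 99.0
```

```bash
python3 -m inch '[[0,0,0.013,0,15],[0,0,0.013,0,15],[0,0,0.013,0,15],[0,0,0.01,0,15],[0,0,0,0,15]]' 100
```

```text
clock: 13.45
eef_pos: [0.4972, -0.0906, 0.1461]
tcp_rot: [-0.029, -3.141, -0.0]
ft_force: [-0.4, 0.5, -4.8]
finger_gap: 0.283
gripper_force: 99.0
```

```bash
python3 -m inch '[[0,0,0.014,0,15],[0,0,0.014,0,15],[0,0,0.014,0,15],[0,0,0.012,0,15],[0,0,0,0,15]]' 120
```

```text
clock: 14.08
eef_pos: [0.4974, -0.0907, 0.1304]
tcp_rot: [0.029, 3.141, -0.0]
ft_force: [-2.3, 1.5, 5.1]
finger_gap: 0.281
gripper_force: 121.6
```

```bash
python3 -m inch '[[0,0,0.008,0,15],[0,0,0.008,0,15],[0,0,0.008,0,15],[0,0,0,0,15],[0,0,0,0,15]]' 120
```

```text
clock: 14.7
eef_pos: [0.4976, -0.091, 0.1261]
tcp_rot: [0.029, 3.139, -0.002]
ft_force: [-13.2, 2.2, 39.5]
finger_gap: 0.284
gripper_force: 127.0
```

```bash
python3 -m inch '[[0.003,0,0,0,15],[0,0,0,0,15],[0,0,0,0,15],[0,0,0,0,15]]' 120
python3 - <<'E'
from h import *
from plant import cams
np.set_printoptions(precision=4,suppress=True)
out=[]
for nm in("wrist","scene","side"):
    c=cams.camera(nm);np.savez(f"pics/{nm}6.npz",**c)
    W=cloud(c);P=W.reshape(-1,3);r=np.hypot(P[:,0]-.5012,P[:,1]+.0895)
    Q=P[(r<.023)&(P[:,2]>.105)&(P[:,2]<.165)];h,e=np.histogram(Q[:,2]*1000,np.arange(105,166,2));print(nm,dict(zip(e.astype(int).tolist(),h.tolist())))
    T=P[(r<.009)&(P[:,2]>.15)&(P[:,2]<.17)];print(" top",np.percentile(T[:,2],[50,95]) if len(T) else None)
    u,v=proj(c,(.501,-.09,.118))[0].astype(int);h=40
    v=np.clip(v,h,399-h);out.append(cv2.resize(c["pixels"][v-h:v+h,u-h:u+h],(266,400),interpolation=cv2.INTER_CUBIC) if 0 else cv2.resize(c["pixels"][v-h:v+h,u-h:u+h],(266,266),interpolation=cv2.INTER_CUBIC))
cv2.imwrite("pics/c6.png",np.hstack(out)[:,:,::-1])
E
```

```text
clock: 15.2
eef_pos: [0.4975, -0.091, 0.1261]
tcp_rot: [0.028, 3.138, -0.002]
ft_force: [-10.0, 2.6, 35.3]
finger_gap: 0.284
gripper_force: 126.3
wrist {105: 0, 107: 0, 109: 380, 111: 234, 113: 87, 115: 324, 117: 95, 119: 54, 121: 70, 123: 86, 125: 75, 127: 105, 129: 115, 131: 139, 133: 138, 135: 166, 137: 141, 139: 180, 141: 159, 143: 180, 145: 192, 147: 192, 149: 282, 151: 1591, 153: 518, 155: 245, 157: 1230, 159: 522, 161: 518, 163: 116}
 top [0.1587 0.1595]
scene {105: 2, 107: 0, 109: 2, 111: 42, 113: 17, 115: 16, 117: 27, 119: 7, 121: 8, 123: 16, 125: 7, 127: 12, 129: 12, 131: 17, 133: 9, 135: 20, 137: 12, 139: 20, 141: 18, 143: 21, 145: 23, 147: 28, 149: 27, 151: 31, 153: 86, 155: 32, 157: 33, 159: 99, 161: 16, 163: 30}
 top [0.1602 0.161 ]
side {105: 3, 107: 2, 109: 4, 111: 27, 113: 20, 115: 14, 117: 41, 119: 26, 121: 8, 123: 9, 125: 7, 127: 11, 129: 4, 131: 10, 133: 8, 135: 6, 137: 7, 139: 9, 141: 7, 143: 10, 145: 5, 147: 8, 149: 6, 151: 7, 153: 18, 155: 19, 157: 7, 159: 6, 161: 10, 163: 5}
 top [0.1611 0.1614]
```

View pics/c6.png

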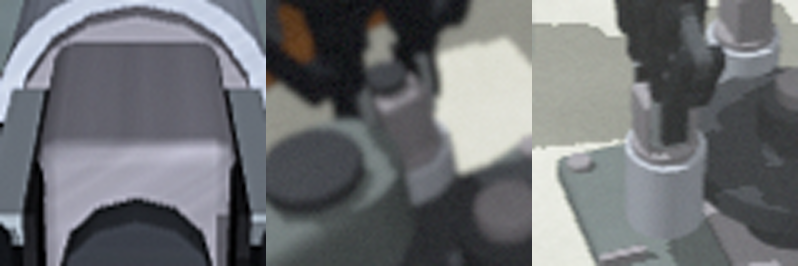

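The crops show the flange resting on the hub rim all round. The punch's top reads the same height as the seated punches (scene 160 mm, wrist 158.7 mm), so it is home, and about 40 N is holding it down. I hand the job in.

```bash
python3 -c "
from plant import workorder
print(workorder.sign_off())"
```

```text
the job is handed in; nothing more can be done
None
```

The turret is turned to the next click with the empty hub at the loading place, and the keyed punch is fully home in it, still gripped and held down; I've handed the job in after about 15 s of the 64 s, and the arm never went near the jar or the weight.

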